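# Load a bar into the V-block and set it against the end stop

### The job

Set up the round metal bar for measuring: with your fingertips push it by its side so that it rolls along the table, up the low ramp and into the groove of the V-block, then push on its free end to slide it gently along the groove until its other end rests against the V-block's end stop. Only push the bar: never grip or lift it, never bat it along so that it runs off fast, and leave the other things on the table where they are.

Things in the scene. Friction and masses are not known exactly. Their poses are not given: they have to be found in the camera images.
- bar: Smooth bare-metal round bar, 40 mm diameter, 140 mm long, about 0.45 kg, lying on the table 120 to 170 mm before the groove and nearly parallel to it. Origin: middle of its axis (20 mm above the table; 25.6 mm when seated). y runs along the bar; x and z turn as it rolls. Slippery (friction about 0.4); rolls easily, stops soon after let go.
- bar_left_end (a point): Centre of the bar's flat end face at its +y end (70 mm from the middle), the end that must meet the stop; at the start it is 15 to 38 mm short of the stop, measured along the groove. The free end that is pushed is the opposite face.
- v_block: Bare steel V-block, 130 mm along the groove plus a 10 mm stop plate, 112 mm deep, fixed to the table. Origin: on the table, under the bottom line of the groove, middle of its 130 mm. x points the way the bar rolls in (away from the robot), y along the groove towards the end stop, z up. It is open at the other end, y = -65 mm, where the bar against the stop stands out 10 mm.
- ramp_foot (a point): Middle of the ramp's front edge on the table, 70 mm before the groove (x = -70 mm). The ramp rises over 49 mm to a flat crest 10 mm high, from x = -21 to -13 mm, after which the groove begins; fingers that follow the bar must stay above 10 mm.
- groove (a point): Bottom line of the groove at mid-length, 2.5 mm above the table. Both faces slope at 30 degrees; at x = +16 mm the far one goes over into a 60 degree back wall, up to 34 mm high, which ends the block at x = +42 mm. A seated bar's axis lies 23.1 mm above this point. Axes as the V-block's.
- stop_face (a point): Point on the inner face of the end stop (an upright steel plate 34 mm high, 10 mm thick, across the +y end of the groove from x = -14 to +38 mm), at y = +65 mm of the V-block, at the height of the seated bar's axis. Axes as the V-block's.
- weight_100g: Bystander: brass weight with a knob, 22 mm wide, 30 mm high, left of the bar. Origin: centre of its underside.
- weight_50g: Bystander: smaller brass weight with a knob, 18 mm wide, 24 mm high. Origin: centre of its underside.
- vial_a: Bystander: glass vial with a white cap, 21 mm wide, 52 mm high, left of the V-block. Origin: centre of its underside.
- vial_b: Bystander: glass vial with a white cap, 21 mm wide, 58 mm high. Origin: centre of its underside.
- eraser: Bystander: eraser in a sleeve, 21 x 42 x 13 mm, at the right. Origin: centre of its underside.
Not all that is in view belongs to the job. Several things look just like the bar: the one meant starts farthest to the robot's left.

How it is judged:
By the outcome, as a careful person would: the job done as asked, in the order asked, and still so for the second after the job is handed in, with the robot touching nothing.
It also fails if it takes over 56 s, if anything falls off the work surface, if the arm or the gripper's body presses on something with over 40 N, if the wrist force passes 120 N, or if a joint passes its speed limit or range.

### The arm

A 6-joint arm with a two-finger parallel gripper is mounted at the origin on a cart in front of the work surface, level with it; the furniture and walls round the work are solid. World frame = base frame: x ahead of the robot, y to its left, z up, the work surface at z = 0. Lengths are in m, angles in rad, forces in N, time in s.
With the tool pointing down it reaches from about 0.325 to 0.9 m from the base axis. Payload 3.5 kg.
Tool frame: the origin (TCP) lies at the very end of the fingers, on their centre line; the grasp point (between the pads) lies 19 mm behind it; y points along the fingers, z is the direction in which the jaws open and shut, and the axes are right-handed (so a half turn about y gives the same grasp; the last joint's range is limited). The gripper opens to 85 mm and grips with 20 to 120 N. Pads are 22 mm wide; open, the fingers measure 114 mm over their backs; the gripper's body (76 mm by 85 mm) begins 54 mm behind the grasp point. The pads swing forward as they close: fully open they stand 13 mm farther back than shut.
Start: joints at [1.095, 0.276, -0.026, 1.268, 0, 1.467], TCP at [0.228, 0.582, 0.231] pointing down, gripper open.
Joint ranges: [-3.12, 3.12], [-0.85, 1.88], [-1.08, 1.24], [-1.95, 2.15], [-1.57, 1.53], [-3.14, 3.14]. Speed limits (rad/s): [2.57, 2.57, 3.14, 3.14, 3.14, 3.14].

### API

Orientations are given as a unit quaternion [w, x, y, z].
In Python, from bench import env gives the robot as it stands. The module is installed in compiled form; this text tells all that it offers.
- The arm moves only by the tool drive_tool, never from a script. Its argument "moves" is a list of rows, each a list of 6 numbers: the shift along the world's x, y, z in m, then the turn, a rotation vector about the world's x, y, z in degrees. A call has 1 to 20 rows; each row is the pose to reach, as a shift and turn from the pose commanded when the call began; what a row does not reach only later rows make up. A row lasts 1/10 s, in which the tool goes at most 50 mm and 8.59 degrees, less where a joint would pass 70% of its speed; a pose out of reach is approached as far as the arm can. A call with a gripper value outside its range is refused whole. "fingers" is the closure, from -1 (fully open) to 1 (shut), set as the call begins (left out, the last holds). The fingers move at their own pace and stop on an object; "squeeze" is the grip in N (left out, the last holds). Time passes only in rows, so rows that repeat a pose let the fingers close. It gives the time, the measured TCP pose, the force and the opening at its end, in the units of the state.
- env.sense(): the state, without advancing time (a new reading comes with each control period).
- env.capture(name): name is "scene" or "top"; returns (picture, depth): 420x560x3 uint8, red, green, blue; 420x560 float32, m along the optical axis (not along the pixel's ray), 0 where there is no reading.
- env.get_calibration(name): a dict with "fx", "fy", "cx", "cy" (pixels), "dist" ([k1, k2, p1, p2, k3] as OpenCV has them; the pictures are not rectified), "R" (3x3) and "t" (3): a world point X has camera coordinates R X + t. Camera axes: x right, y down, z forward; pixel columns grow to the right and rows downward; lengths in m; the calibration is good to about 2 mm. A picture is of the moment at which its call begins. get_calibration takes no time and is no camera call.
- env.job_done(): hands the job in, once; it reports no verdict.
The state is a dict: "time": time; "joint_positions": joint angles; "joint_velocities": joint speeds; "joint_torque": joint torques, N m; "ee_pos": TCP position; "tcp_rot": TCP orientation; "ft_force": force on the tool from outside, world axes, zero at the start; "torque": the same for the moment, N m; "grip_width": finger opening in m.
Only numpy, scipy, OpenCV 4.12 (cv2) and the standard library are available. Lean on these libraries where they do the work, as an engineer would, in place of code of your own. Each camera call takes 0.05 s, during which the arm holds its last target. There are 200 camera calls.

## Working session

There is one attempt and no reset: what is moved stays moved. The work goes in short steps, Python scripts to look and compute and a tool call to move; the robot and the scene stay as the last step left them, time stands still between calls to the robot, and variables do not carry over. Pictures are saved under pics/ and viewed, about 8 in all and at most 12, crops included, and the job is handed in when it is done.

Besides the shell and the picture viewer there is one more tool, called as name(argument=value, ...) on one line, values as JSON. drive_tool: Moves the arm, as the interface text tells. Its arguments: {"type":"object","properties":{"moves":{"type":"array","items":{"type":"array","items":{"type":"number"}}},"fingers":{"type":"number"},"squeeze":{"type":"number"}},"required":["moves"]}

```bash
mkdir -p pics
cat > h.py <<'E'
from bench import env
import numpy as np, cv2
def K(n):
    c=env.get_calibration(n); return c,np.array([[c['fx'],0,c['cx']],[0,c['fy'],c['cy']],[0,0,1]]),np.array(c['dist']),np.array(c['R']),np.array(c['t'])
def ray(n,uv,z):
    c,k,d,R,t=K(n); uv=np.array(uv,float).reshape(-1,1,2)
    p=cv2.undistortPoints(uv,k,d).reshape(-1,2); r=np.c_[p,np.ones(len(p))]@R; o=-R.T@t
    return o+r*((z-o[2])/r[:,2])[:,None]
def proj(n,X):
    c,k,d,R,t=K(n); return cv2.projectPoints(np.array(X,float).reshape(-1,3),cv2.Rodrigues(R)[0],t,k,d)[0].reshape(-1,2)
def cloud(n,D):
    c,k,d,R,t=K(n); v,u=np.mgrid[0:420,0:560]
    p=cv2.undistortPoints(np.stack([u,v],-1).reshape(-1,1,2).astype(float),k,d).reshape(-1,2)
    P=np.c_[p,np.ones(len(p))]*D.reshape(-1,1); return ((P-t)@R).reshape(420,560,3)
E
python3 - <<'E'
from h import *
for n in('scene','top'):
    a,D=env.capture(n); cv2.imwrite(f'pics/{n}0.png',a[...,::-1]); np.save(f'{n}0.npy',D)
    c,k,d,R,t=K(n); print(n,c['fx'],-R.T@t,R[2],(D>0).mean())
s=env.sense(); print(s)
E
```

```text
scene 405.8402620847101 [ 0.14910202 -0.85675141  0.66183267] [ 0.45492716  0.58386375 -0.67241684] 0.9962627551020408
top 545.8699857131159 [ 0.34337211 -0.322413    1.6036301 ] [ 0.14554034 -0.01095194 -0.9892917 ] 0.9959438775510204
{'time': 0.1, 'joint_positions': array([ 1.09461236e+00,  2.77039526e-01, -2.77056807e-02,  1.26796192e+00,
       -7.28843422e-06,  1.46740006e+00]), 'joint_velocities': array([-0.00012279, -0.00175904,  0.00387397, -0.00017531,  0.00034872,
       -0.00062106]), 'joint_torque': array([ 3.46457837e-04, -4.46706712e+01,  2.96128786e+01,  8.46724492e-03,
       -8.43647899e-05, -1.01290462e-05]), 'ee_pos': array([0.22733338, 0.58146986, 0.23030022]), 'tcp_rot': array([-0.69421046,  0.69550674, -0.13122901,  0.13084786]), 'ft_force': array([-0.31945773, -0.29076073,  0.29634199]), 'torque': array([-0.00374237, -0.00907779,  0.01263039]), 'grip_width': 0.08562810842510123}
```

View pics/top0.png

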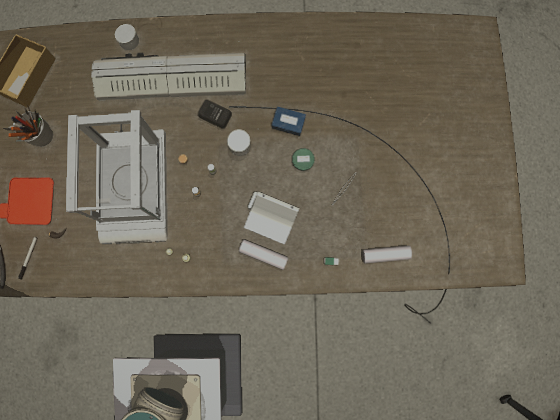

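View pics/scene0.png

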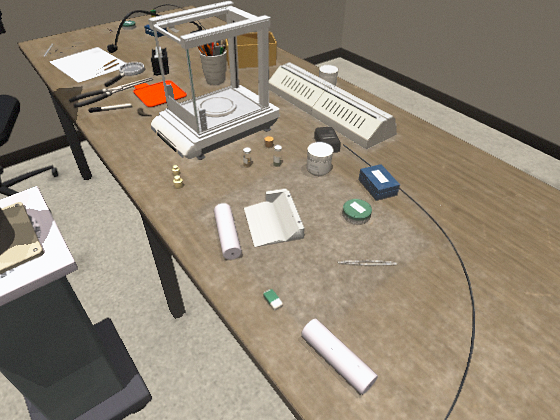

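Top view: two bar-like things, one at (263,254) and one at (386,254). The first is farther to the robot's left and lies just before the V-block at (272,217), so it is the bar meant. I'll confirm it in an enlarged crop while measuring.

Run:
```python
from h import *
a=cv2.imread('pics/top0.png'); D=np.load('top0.npy'); 
cv2.imwrite('pics/crop1.png',cv2.resize(a[180:280,150:350],None,fx=4,fy=4,interpolation=cv2.INTER_CUBIC))
P=cloud('top',D); z=P[...,2]
print('table z',np.median(z[150:200,330:420]), P[254,263],P[254,386],P[217,272])
for (u0,u1,v0,v1,nm) in((230,295,235,275,'bar'),(355,420,240,268,'bar2')):
    m=np.zeros(z.shape,np.uint8); m[v0:v1,u0:u1]=(z[v0:v1,u0:u1]>0.012)
    X=P[m>0]; r=cv2.minAreaRect(X[:,:2].astype(np.float32)); print(nm,r,X[:,2].max(),cv2.boxPoints(r))
# scene cloud of V-block
Ds=np.load('scene0.npy'); S=cloud('scene',Ds); 
for nm,Q,box in(('top',P,(240,302,188,243)),('scene',S,(240,305,185,248))):
    u0,u1,v0,v1=box; q=Q[v0:v1,u0:u1].reshape(-1,3); q=q[(q[:,2]>0.005)&(q[:,2]<.05)]
    r=cv2.minAreaRect(q[:,:2].astype(np.float32)); print(nm,r,'\n',cv2.boxPoints(r),np.percentile(q[:,2],99))
b=a[180:280,150:350];
```

```text
table z 0.00039799617571240726 [ 0.44870562 -0.29653452  0.03802269] [ 0.43937594 -0.65274739  0.03698018] [ 0.55889777 -0.32482647  0.0109576 ]
bar ((0.41886305809020996, -0.28378021717071533), (0.13835391402244568, 0.1079489067196846), 66.63087463378906) 1.6036300987529184 [[ 0.34187695 -0.32587332]
 [ 0.44097063 -0.36869162]
 [ 0.49584916 -0.24168712]
 [ 0.3967555  -0.19886881]]
bar2 ((0.41245511174201965, -0.522843599319458), (0.0549595020711422, 0.4204271733760834), 11.570045471191406) 1.6036300987529184 [[ 0.3433721  -0.322413  ]
 [ 0.4276954  -0.7342972 ]
 [ 0.48153812 -0.72327423]
 [ 0.39721483 -0.31138998]]
top ((0.5650611519813538, -0.32104626297950745), (0.1815008968114853, 0.16394738852977753), 89.18045806884766) 
 [[ 0.4817978  -0.41061494]
 [ 0.64572847 -0.4129599 ]
 [ 0.6483245  -0.23147759]
 [ 0.48439384 -0.22913262]] 0.04003344078664726
scene ((0.561359167098999, -0.3191225230693817), (0.14376413822174072, 0.10401856899261475), 66.19197845458984) 
 [[ 0.48475882 -0.3638929 ]
 [ 0.5799258  -0.40588242]
 [ 0.6379595  -0.27435213]
 [ 0.54279256 -0.23236263]] 0.03553135014995999
```

View pics/crop1.png

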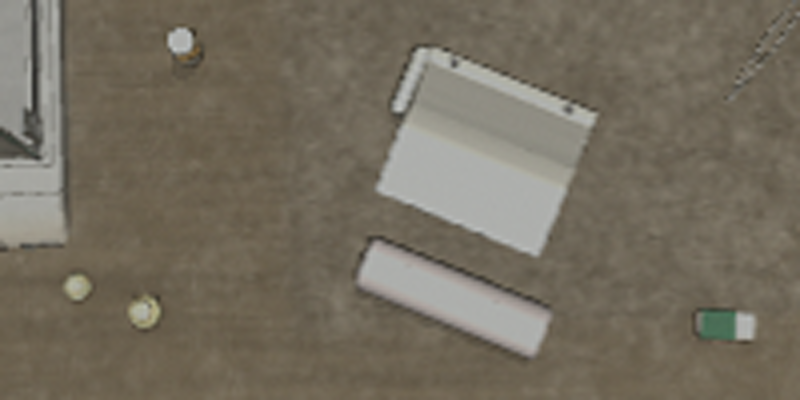

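The crop shows the bar at crop (455,297), with its ends at about (365,262) and (540,330). The V-block has foot corners at (377,191) and (541,256), the stop plate at (408,78) and back corners at (432,47) and (597,115). The near object is the bar: it lies parallel to the groove, on the ramp side, and is the leftmost of the two.

Run:
```python
from h import *
full=lambda p:[(150+x/4-.375,180+y/4-.375) for x,y in p]
W=np.r_[ray('top',full([(377,191),(541,256)]),0.0),ray('top',full([(432,47),(597,115)]),0.034)]
L=np.array([[-70,65],[-70,-65],[42,65],[42,-65]])/1000
def fit(L,W):
    l=L.mean(0);w=W.mean(0);A=(L-l);B=(W-w)
    th=np.arctan2((A[:,0]*B[:,1]-A[:,1]*B[:,0]).sum(),(A*B).sum());R=np.array([[np.cos(th),-np.sin(th)],[np.sin(th),np.cos(th)]])
    return th,R,w-R@l,(L@R.T+(w-R@l)-W)
th,R,o,res=fit(L,W[:,:2]); print('vblock',np.degrees(th),o,res*1000)
# bar by depth in both views
for n,box in(('top',(230,295,235,275)),('scene',(210,246,198,264))):
    P=cloud(n,np.load(n+'0.npy')); u0,u1,v0,v1=box;q=P[v0:v1,u0:u1].reshape(-1,3);q=q[(q[:,2]>.010)&(q[:,2]<.048)]
    l=(q[:,:2]-o)@R  # block frame
    l=l[l[:,0]<-80/1000]; r=cv2.minAreaRect(l.astype(np.float32)*1000); print(n,len(l),r,np.percentile(l,[1,99],axis=0)*1000)
    # table near V in that cloud for block plate
P=cloud('scene',np.load('scene0.npy')); q=P[185:248,240:305].reshape(-1,3); l=(q[:,:2]-o)@R*1000; s=(q[:,2]>.006)&(q[:,2]<.05)
print('blk scene',np.percentile(l[s],[0.5,99.5],axis=0), 'ztop',q[s,2].max())
# bar by image outline, top
a=cv2.imread('pics/top0.png')[235:275,230:295]; g=cv2.cvtColor(a,cv2.COLOR_BGR2GRAY); m=(g>130).astype(np.uint8)
c=max(cv2.findContours(m,0,2)[0],key=cv2.contourArea); r=cv2.minAreaRect(c); print(r)
pts=cv2.boxPoints(r)+[230,235]; print(pts); w=ray('top',pts,.022); l=(w[:,:2]-o)@R*1000; print(l,l.mean(0))
np.savez('vb.npz',R=R,o=o,th=th)
```

```text
vblock -23.412784802436274 [ 0.56866389 -0.32805614] [[-1.05357781  0.37825351]
 [-1.77281779  1.07595822]
 [ 0.75600041 -0.60712648]
 [ 2.0703952  -0.84708525]]
top 661 ((-127.914306640625, -31.343765258789062), (82.75318145751953, 163.4830780029297), 13.28481674194336) [[-141.35530528  -86.06572509]
 [-101.93261483   48.9911377 ]]
scene 954 ((-123.36505126953125, -20.31690216064453), (140.38768005371094, 39.52925491333008), 89.93112182617188) [[-142.7190829   -89.59320959]
 [-103.95664652   48.02308582]]
blk scene [[-48.52775236 -65.45565231]
 [ 40.76834794  73.76143096]] ztop 0.036839396657045796
((32.93195343017578, 19.2633113861084), (48.69230651855469, 11.923076629638672), 22.61986541748047)
[[238.16568184 250.40236473]
 [242.75148201 239.39644814]
 [287.69822693 258.12425804]
 [283.11242676 269.13017273]]
[[-139.24656343   52.66235004]
 [-104.56797284   52.5846569 ]
 [-105.91406075  -88.88639931]
 [-140.44735954  -88.4943904 ]] [-122.54398914  -18.03344569]
```

Run:
```python
from h import *
from scipy.spatial.transform import Rotation as Ro
s=env.sense(); q=s['tcp_rot']; A=Ro.from_quat([q[1],q[2],q[3],q[0]]).as_matrix(); print(A.round(3))
print('jaw yaw',np.degrees(np.arctan2(A[1,2],A[0,2])),'target 66.6 mod 180')
v=np.load('vb.npz'); 
for p in((-.195,-.019),(-.123,-.019),(-.05,-.019),(-.03,-.019),(0,-.135)): print(p,(v['o']+v['R']@p).round(4))
P=cloud('top',np.load('top0.npy')); q=P[80:250,60:175].reshape(-1,3); q=q[(q[:,2]>.05)&(q[:,2]<.6)]; print('balance',q.min(0),q.max(0))
```

```text
[[ 0.931 -0.001  0.364]
 [-0.364 -0.002  0.931]
 [-0.    -1.    -0.002]]
jaw yaw 68.64084903638266 target 66.6 mod 180
(-0.195, -0.019) [ 0.3822 -0.268 ]
(-0.123, -0.019) [ 0.4482 -0.2966]
(-0.05, -0.019) [ 0.5152 -0.3256]
(-0.03, -0.019) [ 0.5336 -0.3336]
(0, -0.135) [ 0.515  -0.4519]
balance [ 0.48934639 -0.03840336  0.05001186] [0.98552019 0.21740051 0.34704944]
```

drive_tool(moves=[[0.016, -0.045, 0, 0, 0, 0], [0.033, -0.09, 0, 0, 0, 0], [0.049, -0.135, 0, 0, 0, 0], [0.066, -0.18, 0, 0, 0, 0], [0.082, -0.225, 0, 0, 0, 0], [0.099, -0.27, 0, 0, 0, -1], [0.115, -0.315, 0, 0, 0, -2], [0.132, -0.36, 0, 0, 0, -2], [0.136, -0.405, 0, 0, 0, -2], [0.138, -0.45, 0, 0, 0, -2], [0.14, -0.495, 0, 0, 0, -2], [0.142, -0.54, 0, 0, 0, -2], [0.144, -0.585, 0, 0, 0, -2], [0.146, -0.63, -0.005, 0, 0, -2], [0.148, -0.675, -0.01, 0, 0, -2], [0.15, -0.72, -0.015, 0, 0, -2], [0.152, -0.765, -0.02, 0, 0, -2], [0.153, -0.81, -0.025, 0, 0, -2], [0.154, -0.85, -0.03, 0, 0, -2], [0.154, -0.85, -0.03, 0, 0, -2]], fingers=-1)

```text
time: 2.1
ee_pos: [0.3816, -0.2721, 0.2005]
tcp_rot: [-0.692, 0.693, -0.145, 0.145]
ft_force: [0.2, 1.1, -0.3]
grip_width: 0.0856
```

drive_tool(moves=[[0, 0, -0.03, 0, 0, 0], [0, 0.001, -0.06, 0, 0, 0], [0, 0.002, -0.09, 0, 0, 0], [0, 0.002, -0.12, 0, 0, 0], [0, 0.002, -0.15, 0, 0, 0], [0, 0.002, -0.17, 0, 0, 0], [0, 0.002, -0.181, 0, 0, 0], [0, 0.002, -0.181, 0, 0, 0]])

```text
time: 2.9
ee_pos: [0.3804, -0.2642, 0.019]
tcp_rot: [0.693, -0.692, 0.144, -0.142]
ft_force: [-0.3, 0.2, -0.0]
grip_width: 0.0852
```

Run:
```python
from h import *
a,D=env.capture('scene'); np.save('scene1.npy',D); b=a[...,::-1]
cv2.imwrite('pics/s1.png',cv2.resize(b[120:290,130:350],None,fx=3.5,fy=3.5,interpolation=cv2.INTER_CUBIC))
s=env.sense(); print(s['ee_pos'],s['joint_positions'])
v=np.load('vb.npz'); P=cloud('scene',D); l=np.concatenate([((P[...,:2]-v['o'])@v['R']),P[...,2:]],-1)*1000
m=(l[...,0]>-235)&(l[...,0]<-150)&(abs(l[...,1]+19)<80)&(l[...,2]>4)&(l[...,2]<70)
for z0 in range(4,70,6):
    k=m&(l[...,2]>=z0)&(l[...,2]<z0+6)
    if k.any(): print(z0,k.sum(),l[k].min(0).round(),l[k].max(0).round())
```

```text
[ 0.38132762 -0.26513734  0.02008718] [-7.46957450e-01  2.17981572e-01 -6.10576973e-01  7.43720867e-01
  1.04953614e-04 -3.39771914e-01]
28 3 [-199.  -66.   32.] [-191.  -66.   34.]
34 9 [-207.  -71.   35.] [-188.  -65.   40.]
40 19 [-206.  -74.   40.] [-187.  -61.   46.]
46 18 [-207.  -75.   46.] [-188.   26.   52.]
52 21 [-207.  -75.   52.] [-188.   25.   58.]
58 7 [-203.  -74.   58.] [-192.  -71.   61.]
```

View pics/s1.png

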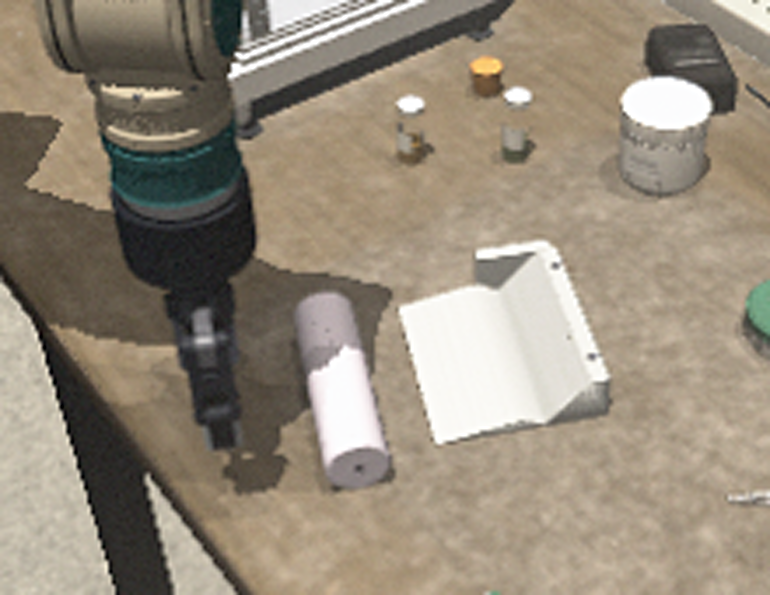

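Open fingertips sit at z ≈ 33 mm with the TCP at 20 mm, behind the bar, whose free end is at crop (357,467). Nothing has been disturbed. I lower the tips to about 15 mm and approach.

drive_tool(moves=[[0, 0, -0.009, 0, 0, 0], [0, 0, -0.018, 0, 0, 0], [0.009, -0.004, -0.018, 0, 0, 0], [0.018, -0.008, -0.018, 0, 0, 0], [0.028, -0.012, -0.018, 0, 0, 0], [0.033, -0.0143, -0.018, 0, 0, 0], [0.0358, -0.0155, -0.018, 0, 0, 0], [0.0376, -0.0163, -0.018, 0, 0, 0], [0.0395, -0.0171, -0.018, 0, 0, 0], [0.0413, -0.0179, -0.018, 0, 0, 0], [0.0431, -0.0187, -0.018, 0, 0, 0], [0.045, -0.0195, -0.018, 0, 0, 0], [0.0468, -0.0202, -0.018, 0, 0, 0], [0.0486, -0.021, -0.018, 0, 0, 0], [0.0505, -0.0218, -0.018, 0, 0, 0], [0.0523, -0.0226, -0.018, 0, 0, 0]])

```text
time: 4.55
ee_pos: [0.4341, -0.2886, 0.0023]
tcp_rot: [-0.692, 0.692, -0.143, 0.143]
ft_force: [-0.5, 0.4, -0.6]
grip_width: 0.0854
```

```bash
cat > m.py <<'E'
from h import *
import sys
v=np.load('vb.npz'); R,o=v['R'],v['o']
def meas(tag):
    s=env.sense(); e=s['ee_pos']; print('t',s['time'],'tcp',e.round(4),'loc',((e[:2]-o)@R*1000).round(1),'F',s['ft_force'].round(2))
    a,D=env.capture('scene'); cv2.imwrite(f'pics/{tag}.png',a[...,::-1]); P=cloud('scene',D)
    l=np.concatenate([((P[...,:2]-o)@R),P[...,2:]],-1)*1000
    g=a.min(-1)
    # free end face: points near lowest y, upright plane
    m=(l[...,0]>-170)&(l[...,0]<25)&(l[...,1]>-110)&(l[...,1]<-66)&(l[...,2]>6)&(l[...,2]<60)&(g>90)
    q=l[m]; print('n',len(q),'free-end pts min/max',np.percentile(q,[2,50,98],axis=0).round(1).tolist() if len(q) else '')
    return a,l
E
python3 -c "from m import *; meas('s2')"
```

```text
t 4.55 tcp [ 0.4341 -0.2886  0.0023] loc [-139.1  -17.2] F [-0.54  0.36 -0.57]
n 315 free-end pts min/max [[-147.8, -89.8, 7.2], [-109.2, -86.6, 30.9], [-89.9, -66.3, 40.7]]
```

drive_tool(moves=[[0.0018, -0.0008, 0, 0, 0, 0], [0.0046, -0.002, 0, 0, 0, 0], [0.0073, -0.0032, 0, 0, 0, 0], [0.0101, -0.0044, 0, 0, 0, 0], [0.0129, -0.0056, 0, 0, 0, 0], [0.0156, -0.0067, 0, 0, 0, 0], [0.0184, -0.0079, 0, 0, 0, 0], [0.0211, -0.0091, 0, 0, 0, 0], [0.0239, -0.0103, 0, 0, 0, 0], [0.0266, -0.0115, 0, 0, 0, 0], [0.0294, -0.0127, 0, 0, 0, 0], [0.0321, -0.0139, 0, 0, 0, 0], [0.0349, -0.0151, 0, 0, 0, 0], [0.0376, -0.0163, 0, 0, 0, 0], [0.0404, -0.0175, 0, 0, 0, 0], [0.0431, -0.0187, 0, 0, 0, 0], [0.0459, -0.0199, 0, 0, 0, 0], [0.0486, -0.021, 0, 0, 0, 0], [0.0514, -0.0222, 0, 0, 0, 0], [0.0532, -0.023, 0, 0, 0, 0]])

```text
time: 6.6
ee_pos: [0.4876, -0.3118, 0.0024]
tcp_rot: [-0.692, 0.693, -0.143, 0.143]
ft_force: [-2.0, 1.2, 1.7]
grip_width: 0.0853
```

```bash
python3 -c "
from m import *
a,l=meas('s3'); cv2.imwrite('pics/s3c.png',cv2.resize(a[120:290,150:350,::-1],None,fx=3.5,fy=3.5))"
```

```text
t 6.6 tcp [ 0.4876 -0.3118  0.0024] loc [-80.9 -17.3] F [-2.05  1.18  1.7 ]
n 320 free-end pts min/max [[-90.0, -89.3, 10.0], [-51.6, -86.5, 34.9], [-32.4, -66.8, 46.0]]
```

View pics/s3c.png

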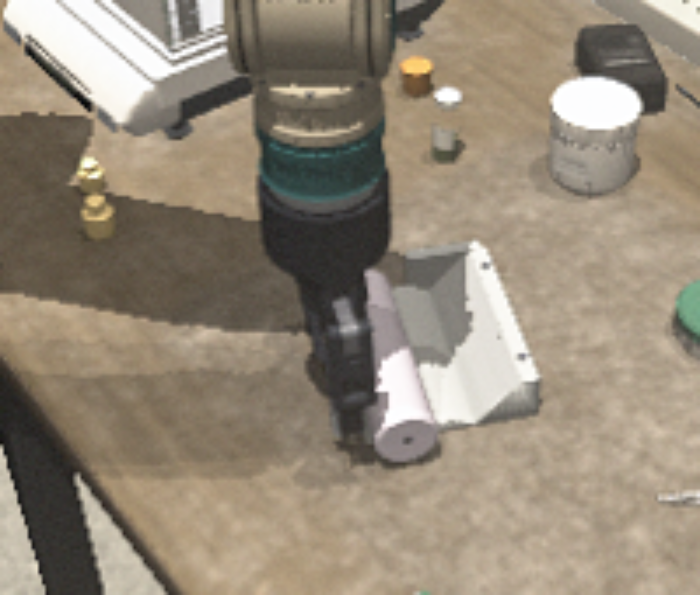

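The bar lies straight on the ramp (free end at crop (407,440)) and the weights are untouched. I push it over the crest, slowing at the end.

drive_tool(moves=[[0.0018, -0.0008, 0, 0, 0, 0], [0.0046, -0.002, 0, 0, 0, 0], [0.0073, -0.0032, 0, 0, 0, 0], [0.0101, -0.0044, 0, 0, 0, 0], [0.0129, -0.0056, 0, 0, 0, 0], [0.0156, -0.0067, 0, 0, 0, 0], [0.0184, -0.0079, 0, 0, 0, 0], [0.0211, -0.0091, 0, 0, 0, 0], [0.0239, -0.0103, 0, 0, 0, 0], [0.0266, -0.0115, 0, 0, 0, 0], [0.0285, -0.0123, 0, 0, 0, 0], [0.0303, -0.0131, 0, 0, 0, 0], [0.0317, -0.0137, 0, 0, 0, 0], [0.033, -0.0143, 0, 0, 0, 0], [0.0344, -0.0149, 0, 0, 0, 0], [0.0358, -0.0155, 0, 0, 0, 0], [0.0372, -0.0161, 0, 0, 0, 0], [0.0386, -0.0167, 0, 0, 0, 0], [0.0404, -0.0175, 0, 0, 0, 0], [0.0422, -0.0183, 0, 0, 0, 0]])

```text
time: 8.65
ee_pos: [0.5292, -0.3298, 0.0023]
tcp_rot: [0.692, -0.692, 0.143, -0.143]
ft_force: [-4.3, 0.8, 2.4]
grip_width: 0.0851
```

```bash
python3 -c "
from m import *
a,l=meas('s4')"
```

```text
t 8.65 tcp [ 0.5292 -0.3298  0.0023] loc [-35.6 -17.3] F [-4.35  0.83  2.44]
n 312 free-end pts min/max [[-44.7, -89.3, 13.5], [-7.6, -86.4, 37.8], [12.4, -66.4, 48.6]]
```

drive_tool(moves=[[0.0009, -0.0004, 0, 0, 0, 0], [0.0018, -0.0008, 0, 0, 0, 0], [0.0028, -0.0012, 0, 0, 0, 0], [0.0037, -0.0016, 0, 0, 0, 0], [0.0046, -0.002, 0, 0, 0, 0], [0.0046, -0.002, 0, 0, 0, 0]])

```text
time: 9.3
ee_pos: [0.5292, -0.3298, 0.0011]
tcp_rot: [0.693, -0.692, 0.147, -0.14]
ft_force: [-9.5, 2.6, 5.2]
grip_width: 0.0858
```

```bash
python3 -c "
from m import *
a,l=meas('s5')"
```

```text
t 9.3 tcp [ 0.5292 -0.3298  0.0011] loc [-35.6 -17.2] F [-9.5   2.58  5.22]
n 314 free-end pts min/max [[-44.4, -89.3, 12.6], [-7.3, -86.4, 37.5], [13.2, -66.8, 48.2]]
```

The fingers are blocked at about 10 N. I'll back off and look before going on.

drive_tool(moves=[[-0.003, 0.0013, 0.003, 0, 0, 0], [-0.006, 0.0026, 0.006, 0, 0, 0], [-0.0092, 0.004, 0.006, 0, 0, 0], [-0.0092, 0.004, 0.006, 0, 0, 0]])

```text
time: 9.75
ee_pos: [0.5253, -0.3281, 0.0089]
tcp_rot: [-0.692, 0.693, -0.143, 0.144]
ft_force: [-0.3, -0.3, -1.0]
grip_width: 0.0851
```

```bash
python3 -c "
from m import *
a,l=meas('s6'); b=a[190:270,220:320,::-1]; cv2.imwrite('pics/s6c.png',cv2.resize(b,None,fx=7,fy=7,interpolation=cv2.INTER_CUBIC))
for X in ((0,-89,25.6),(0,-65,2.5),(-13,-65,10),(16,-65,11.7),(42,-65,34)):
    X=np.array(X)/1000; print(X,(proj('scene',np.r_[o+R@X[:2],X[2]])[0]-[220,190])*7)
"
```

```text
t 9.75 tcp [ 0.5253 -0.3281  0.0089] loc [-39.8 -17.3] F [-0.28 -0.3  -0.98]
n 318 free-end pts min/max [[-49.1, -89.5, 13.7], [-7.8, -86.1, 38.0], [12.4, -66.5, 48.8]]
[ 0.     -0.089   0.0256] [480.54107184 361.76570144]
[ 0.     -0.065   0.0025] [458.14542829 357.16333295]
[-0.013 -0.065  0.01 ] [418.64052216 347.98654143]
[ 0.016  -0.065   0.0117] [508.00972482 328.42424034]
[ 0.042 -0.065  0.034] [591.13355493 264.70664721]
```

View pics/s6c.png

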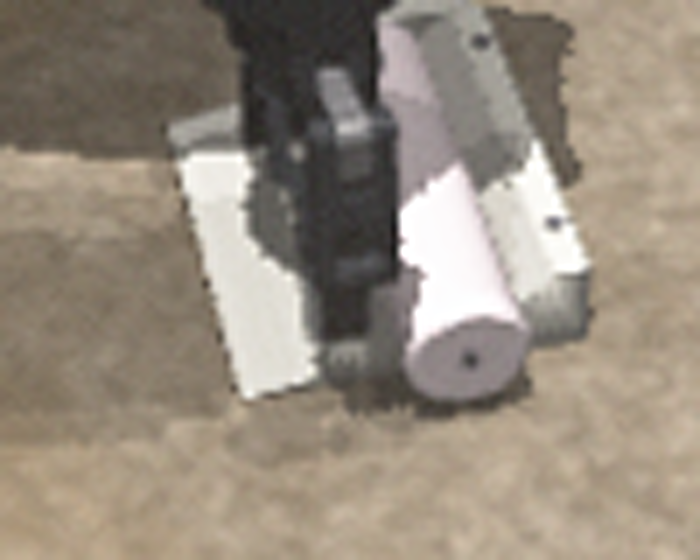

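The end-face centre, at crop (470,358), is within about 1.5 px of the predicted seated spot. The bar stayed put when the fingers withdrew, so it seems seated. I lift, clear the view, close the fingers and check both views.

drive_tool(moves=[[-0.0046, 0.002, 0.01, 0, 0, 0], [-0.0092, 0.004, 0.035, 0, 0, 0], [-0.0092, 0.004, 0.065, 0, 0, 0], [-0.012, -0.01, 0.09, 0, 0, 0], [-0.015, -0.04, 0.11, 0, 0, 0], [-0.02, -0.08, 0.11, 0, 0, 0], [-0.025, -0.12, 0.11, 0, 0, 0], [-0.029, -0.154, 0.11, 0, 0, 0], [-0.029, -0.154, 0.11, 0, 0, 0], [-0.029, -0.154, 0.11, 0, 0, 0]], fingers=1)

```text
time: 10.8
ee_pos: [0.4954, -0.4823, 0.1187]
tcp_rot: [0.693, -0.692, 0.143, -0.144]
ft_force: [-1.0, -0.0, 0.1]
grip_width: 0.0001
```

```bash
python3 -c "
from m import *
a,l=meas('s7'); b,D=env.capture('top'); cv2.imwrite('pics/t7.png',b[...,::-1])
A=cv2.resize(a[180:270,200:330,::-1],(780,540),interpolation=cv2.INTER_CUBIC); B=cv2.resize(b[180:270,200:330,::-1],(780,540),interpolation=cv2.INTER_CUBIC)
im=np.hstack([A,B]); cv2.imwrite('pics/c7.png',cv2.resize(im,(800,277),interpolation=cv2.INTER_AREA))
cv2.imwrite('pics/c7t.png',cv2.resize(b[185:250,235:310,::-1],(750,600)[0:1]+(650-50,),interpolation=cv2.INTER_CUBIC))
# profile of heights across block, scene cloud (median by local x) at y in -60..50
Q=l
for y0,y1 in((-86,-68),(-60,-20),(0,45)):
    k=(Q[...,1]>y0)&(Q[...,1]<y1)&(Q[...,2]>-5)&(Q[...,2]<60); q=Q[k]
    print(y0,[(x,round(float(np.percentile(q[(q[:,0]>=x)&(q[:,0]<x+5)][:,2],90)),1)) for x in range(-85,55,5) if ((q[:,0]>=x)&(q[:,0]<x+5)).sum()>2])
"
```

```text
t 10.8 tcp [ 0.4954 -0.4823  0.1187] loc [  -5.9 -170.7] F [-1.04 -0.02  0.14]
n 285 free-end pts min/max [[-24.2, -89.5, 13.4], [-7.8, -86.3, 39.0], [10.4, -66.6, 48.7]]
-86 [(-85, 1.4), (-80, 1.4), (-75, 1.9), (-70, 0.7), (-65, 1.4), (-60, 1.8), (-55, 0.1), (-50, 0.8), (-45, 0.9), (-40, 1.4), (-35, 1.6), (-30, 1.4), (-25, 39.3), (-20, 44.7), (-15, 47.1), (-10, 48.8), (-5, 48.6), (0, 47.2), (5, 44.3), (10, 40.6), (15, 1.1), (20, 1.4), (25, 0.6), (30, 1.1), (35, 2.1), (40, 1.2), (45, 2.1), (50, 1.2)]
-60 [(-85, 1.2), (-80, 1.1), (-75, 1.5), (-70, 2.2), (-65, 3.1), (-60, 4.9), (-55, 5.7), (-50, 6.4), (-45, 7.1), (-40, 8.1), (-35, 9.7), (-30, 10.8), (-25, 38.1), (-20, 44.9), (-15, 47.6), (-10, 48.7), (-5, 49.1), (0, 47.1), (5, 45.3), (10, 41.0), (15, 25.9), (20, 28.4), (50, -0.2)]
0 [(-85, 1.8), (-80, 1.6), (-75, 2.0), (-70, 2.9), (-65, 3.4), (-60, 5.0), (-55, 5.7), (-50, 6.4), (-45, 7.5), (-40, 8.2), (-35, 9.0), (-30, 9.8), (-25, 38.7), (-20, 44.7), (-15, 47.2), (-10, 48.8), (-5, 48.6), (0, 47.3), (5, 45.1), (10, 40.7), (15, 25.2), (20, 29.4), (25, 34.3)]
```

View pics/c7t.png

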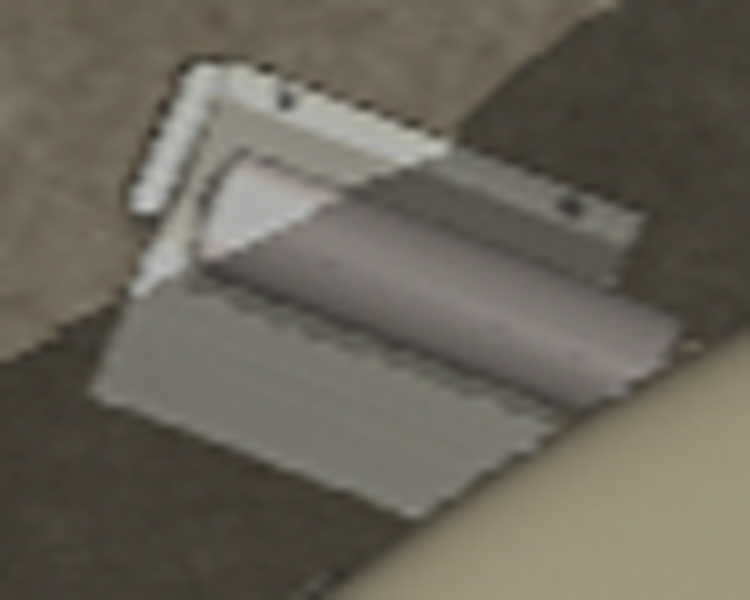

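The bar lies in the groove parallel to it, with its left end at crop (205,215) short of the stop plate at (170,150). Height profiles of block and bar agree on a seated bar, within about 2 mm after a common shift of about -5 mm. Next I lower the shut fingers behind the free end.

drive_tool(moves=[[0.008, 0.018, 0, 0, 0, 0], [0.016, 0.037, -0.02, 0, 0, 0], [0.016, 0.037, -0.05, 0, 0, 0], [0.016, 0.037, -0.08, 0, 0, 0], [0.016, 0.037, -0.1, 0, 0, 0], [0.017, 0.039, -0.1, 0, 0, 0], [0.018, 0.041, -0.1, 0, 0, 0], [0.019, 0.043, -0.1, 0, 0, 0], [0.02, 0.046, -0.1, 0, 0, 0], [0.0206, 0.0472, -0.1, 0, 0, 0], [0.0214, 0.049, -0.1, 0, 0, 0], [0.0222, 0.0508, -0.1, 0, 0, 0], [0.023, 0.0527, -0.1, 0, 0, 0], [0.0238, 0.0545, -0.1, 0, 0, 0]])

```text
time: 12.3
ee_pos: [0.5195, -0.4272, 0.0183]
tcp_rot: [0.692, -0.692, 0.143, -0.143]
ft_force: [0.1, -0.3, -0.3]
grip_width: -0.0006
```

```bash
python3 -c "
from m import *
a,l=meas('s8')
cv2.imwrite('pics/c8.png',cv2.resize(a[180:280,200:330,::-1],(780,600),interpolation=cv2.INTER_CUBIC))"
```

```text
t 12.3 tcp [ 0.5195 -0.4272  0.0183] loc [  -5.7 -110.5] F [ 0.12 -0.3  -0.27]
n 102 free-end pts min/max [[-24.6, -89.4, 14.9], [-18.8, -84.9, 34.4], [-12.0, -66.4, 45.9]]
```

View pics/c8.png

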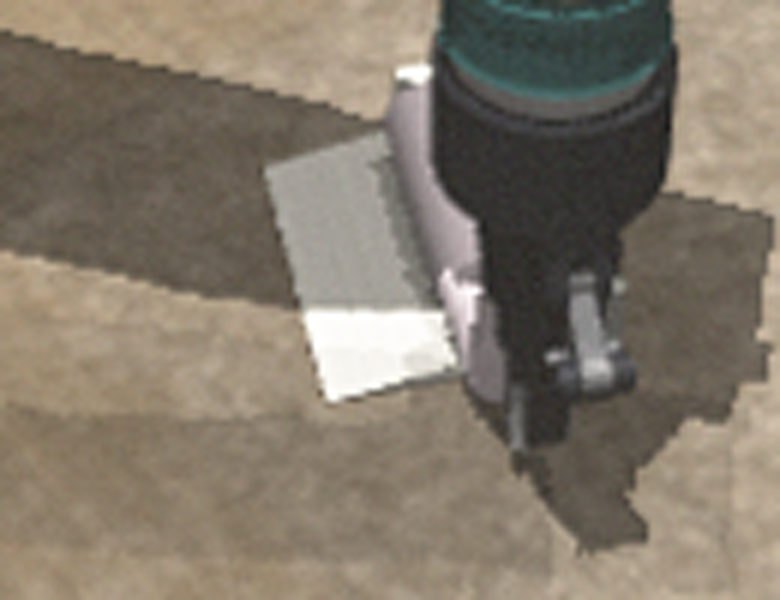

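Tips are just behind the free end (crop (500,400)). I push slowly at 10 mm/s.

drive_tool(moves=[[0.0004, 0.0009, 0, 0, 0, 0], [0.0008, 0.0018, 0, 0, 0, 0], [0.0012, 0.0028, 0, 0, 0, 0], [0.0016, 0.0037, 0, 0, 0, 0], [0.002, 0.0046, 0, 0, 0, 0], [0.0024, 0.0055, 0, 0, 0, 0], [0.0028, 0.0064, 0, 0, 0, 0], [0.0032, 0.0073, 0, 0, 0, 0], [0.0036, 0.0083, 0, 0, 0, 0], [0.004, 0.0092, 0, 0, 0, 0], [0.0044, 0.0101, 0, 0, 0, 0], [0.0048, 0.011, 0, 0, 0, 0], [0.0052, 0.0119, 0, 0, 0, 0], [0.0056, 0.0129, 0, 0, 0, 0]])

```text
time: 13.75
ee_pos: [0.5251, -0.4145, 0.0183]
tcp_rot: [-0.692, 0.693, -0.143, 0.143]
ft_force: [-0.9, -1.6, -0.8]
grip_width: -0.0002
```

```bash
python3 -c "
from m import *
a,l=meas('s9')"
```

```text
t 13.75 tcp [ 0.5251 -0.4145  0.0183] loc [ -5.6 -96.7] F [-0.88 -1.6  -0.77]
n 90 free-end pts min/max [[-24.4, -104.9, 17.2], [-17.7, -82.1, 36.0], [-14.0, -66.7, 46.0]]
```

drive_tool(moves=[[0.0004, 0.0009, 0, 0, 0, 0], [0.0008, 0.0018, 0, 0, 0, 0], [0.0012, 0.0028, 0, 0, 0, 0], [0.0016, 0.0037, 0, 0, 0, 0], [0.002, 0.0046, 0, 0, 0, 0]])

```text
time: 14.3
ee_pos: [0.5272, -0.4098, 0.0183]
tcp_rot: [-0.692, 0.692, -0.143, 0.143]
ft_force: [-0.4, -1.2, -0.3]
grip_width: 0.0002
```

drive_tool(moves=[[0.0003, 0.0006, 0, 0, 0, 0], [0.0005, 0.0012, 0, 0, 0, 0], [0.0008, 0.0018, 0, 0, 0, 0]])

```text
time: 14.6
ee_pos: [0.528, -0.408, 0.0183]
tcp_rot: [-0.692, 0.692, -0.143, 0.143]
ft_force: [-1.0, -1.0, -0.2]
grip_width: -0.0002
```

drive_tool(moves=[[0.0003, 0.0006, 0, 0, 0, 0], [0.0005, 0.0012, 0, 0, 0, 0], [0.0008, 0.0018, 0, 0, 0, 0]])

```text
time: 14.9
ee_pos: [0.5287, -0.4063, 0.0183]
tcp_rot: [-0.692, 0.692, -0.143, 0.143]
ft_force: [-0.8, -1.7, 0.1]
grip_width: -0.0001
```

drive_tool(moves=[[0.0003, 0.0006, 0, 0, 0, 0], [0.0005, 0.0012, 0, 0, 0, 0], [0.0008, 0.0018, 0, 0, 0, 0]])

```text
time: 15.2
ee_pos: [0.529, -0.4057, 0.0184]
tcp_rot: [-0.691, 0.694, -0.144, 0.143]
ft_force: [-3.5, -5.4, -0.3]
grip_width: 0.0
```

drive_tool(moves=[[0.0003, 0.0006, 0, 0, 0, 0], [0.0005, 0.0012, 0, 0, 0, 0], [0.0008, 0.0018, 0, 0, 0, 0]])

```text
time: 15.5
ee_pos: [0.5291, -0.4058, 0.0187]
tcp_rot: [-0.69, 0.695, -0.144, 0.143]
ft_force: [-4.9, -9.3, -1.5]
grip_width: 0.0003
```

```bash
python3 -c "
from m import *
a,l=meas('s10')
print(env.sense()['ft_force'])"
```

```text
t 15.5 tcp [ 0.5291 -0.4058  0.0187] loc [ -5.4 -87. ] F [-4.93 -9.34 -1.46]
n 67 free-end pts min/max [[-23.9, -95.9, 16.4], [-17.4, -73.5, 33.8], [-13.9, -66.7, 45.5]]
[-4.96373003 -8.14595238 -0.16520072]
```

It hit a firm stop: force rose to about 10 N, and the free end is about 10 mm proud of the block as it should be. I back away, lift and check.

drive_tool(moves=[[-0.001, -0.0023, 0, 0, 0, 0], [-0.003, -0.007, 0, 0, 0, 0], [-0.008, -0.018, 0, 0, 0, 0], [-0.014, -0.032, 0.005, 0, 0, 0], [-0.018, -0.04, 0.03, 0, 0, 0], [-0.02, -0.05, 0.06, 0, 0, 0], [-0.02, -0.08, 0.09, 0, 0, 0], [-0.03, -0.11, 0.11, 0, 0, 0], [-0.05, -0.14, 0.11, 0, 0, 0], [-0.07, -0.17, 0.11, 0, 0, 0], [-0.08, -0.18, 0.11, 0, 0, 0], [-0.08, -0.18, 0.11, 0, 0, 0]])

```text
time: 16.75
ee_pos: [0.4484, -0.5847, 0.1283]
tcp_rot: [0.692, -0.692, 0.144, -0.144]
ft_force: [0.3, 0.9, -1.4]
grip_width: -0.0003
```

```bash
python3 -c "
from m import *
a,l=meas('s11'); b,D=env.capture('top')
cv2.imwrite('pics/c11.png',np.vstack([cv2.resize(b[185:250,235:310,::-1],(450,290),interpolation=cv2.INTER_CUBIC),cv2.resize(a[180:260,210:334,::-1],(450,290),interpolation=cv2.INTER_CUBIC)]))
cv2.imwrite('pics/t11.png',b[...,::-1])
q=l[(l[...,2]>39)&(l[...,2]<60)&(abs(l[...,0])<25)&(abs(l[...,1])<110)]; print('bar top y-range',np.percentile(q,[.5,99.5],axis=0))
o0=cv2.imread('pics/scene0.png').astype(int); d=abs(o0-a[...,::-1]).max(-1)>60; n,_,st,_=cv2.connectedComponentsWithStats(d.astype(np.uint8)); print([s.tolist() for s in st[1:] if s[4]>25])
"
```

```text
t 16.75 tcp [ 0.4484 -0.5847  0.1283] loc [  -8.4 -283.3] F [ 0.35  0.87 -1.43]
n 211 free-end pts min/max [[-23.8, -75.3, 12.2], [-6.4, -73.2, 33.2], [13.1, -66.5, 47.9]]
bar top y-range [[-21.72450784 -74.30933367  39.03778305]
 [ 11.62144789  63.78840109  49.25037423]]
[[186, 1, 84, 28, 718], [346, 0, 48, 42, 650], [390, 0, 10, 17, 51], [0, 11, 6, 23, 61], [313, 10, 65, 27, 123], [306, 17, 69, 45, 1434], [19, 27, 25, 47, 483], [282, 57, 104, 106, 4550], [27, 79, 2, 31, 31], [54, 86, 29, 35, 459], [0, 95, 15, 42, 471], [307, 116, 60, 55, 943], [313, 161, 10, 5, 30], [313, 166, 32, 9, 110], [117, 174, 124, 80, 4077], [264, 175, 96, 159, 5804], [2, 186, 51, 57, 930], [264, 189, 15, 14, 130], [244, 202, 50, 53, 734], [15, 231, 23, 15, 166], [243, 254, 14, 14, 62], [349, 266, 16, 29, 133], [337, 299, 12, 6, 31]]
```

View pics/c11.png

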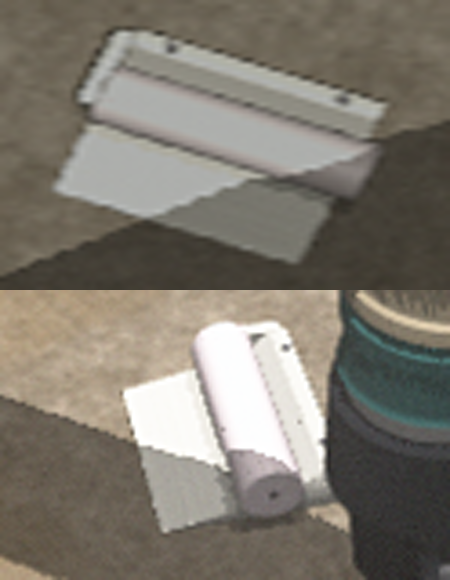

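The bar's left end meets the stop plate (top crop (105,95)), and the bar is seated straight. Its measured span is y = -75 to +64 mm against the nominal -75 to +65. Handing in.

```bash
python3 -c "
from h import *
print(env.job_done())"
```

```text
the job is handed in; nothing more can be done
None
```

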